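# Fill the carrier tray with the round pots

## Task

Put the four round terracotta pots into the carrier tray (the black tray with a white pocketed insert) on the bench, one in each pocket: large pots in the large pockets, small pots in the small ones, each upright and standing on its pocket's floor. Leave the two square pots where they stand; they do not belong in this tray.

Things in the scene. Friction and masses are not known exactly. Their poses are not given: they have to be found in the camera images.
- pot_l1_center (a point): round terracotta pot, large, open top, upright on the bench. 64 mm tall; upright-sided rim band, 66 mm outer diameter, over the top 16 mm; below it tapers to a 50 mm foot; wall 4.5 mm; about 110 g. This point is on its axis, half-way up (32 mm above the underside); z up along the axis. At least 25 mm clear of its neighbours. Take it across the rim band from above. Either large pocket will do
- pot_l2_center (a point): round terracotta pot, large, open top, upright on the bench. 64 mm tall; upright-sided rim band, 66 mm outer diameter, over the top 16 mm; below it tapers to a 50 mm foot; wall 4.5 mm; about 110 g. This point is on its axis, half-way up (32 mm above the underside); z up along the axis. At least 25 mm clear of its neighbours. Take it across the rim band from above. Either large pocket will do
- pot_s1_center (a point): round terracotta pot, small, open top, upright on the bench. 54 mm tall; upright-sided rim band, 46 mm outer diameter, over the top 16 mm; below it tapers to a 32 mm foot; wall 4.5 mm; about 55 g. This point is on its axis, half-way up (27 mm above the underside); z up along the axis. At least 25 mm clear of its neighbours. Take it across the rim band from above. Either small pocket will do
- pot_s2_center (a point): round terracotta pot, small, open top, upright on the bench. 54 mm tall; upright-sided rim band, 46 mm outer diameter, over the top 16 mm; below it tapers to a 32 mm foot; wall 4.5 mm; about 55 g. This point is on its axis, half-way up (27 mm above the underside); z up along the axis. At least 25 mm clear of its neighbours. Take it across the rim band from above. Either small pocket will do
- pocket_l1_mouth (a point): centre of the mouth of a large round pocket (66 mm across, 16 mm deep, flat black floor) of the carrier tray. The tray: fixed black 224 mm square on the bench, with a white insert of four pockets in a 2 by 2 grid 106 mm apart; which corner has which size changes, and it may be turned. Above the bench: insert's top 21 mm, tray's edge 23 mm, pocket floor 5 mm. x and y along the tray's sides, z up
- pocket_l2_mouth (a point): centre of the mouth of a large round pocket (66 mm across, 16 mm deep, flat black floor) of the carrier tray. The tray: fixed black 224 mm square on the bench, with a white insert of four pockets in a 2 by 2 grid 106 mm apart; which corner has which size changes, and it may be turned. Above the bench: insert's top 21 mm, tray's edge 23 mm, pocket floor 5 mm. x and y along the tray's sides, z up
- pocket_s1_mouth (a point): centre of the mouth of a small round pocket (46 mm across, 16 mm deep, flat black floor) of the carrier tray. The tray: fixed black 224 mm square on the bench, with a white insert of four pockets in a 2 by 2 grid 106 mm apart; which corner has which size changes, and it may be turned. Above the bench: insert's top 21 mm, tray's edge 23 mm, pocket floor 5 mm. x and y along the tray's sides, z up
- pocket_s2_mouth (a point): centre of the mouth of a small round pocket (46 mm across, 16 mm deep, flat black floor) of the carrier tray. The tray: fixed black 224 mm square on the bench, with a white insert of four pockets in a 2 by 2 grid 106 mm apart; which corner has which size changes, and it may be turned. Above the bench: insert's top 21 mm, tray's edge 23 mm, pocket floor 5 mm. x and y along the tray's sides, z up
- square_l_center (a point): square terracotta pot, 64 mm wide at the rim, 64 mm tall, open top, standing upright on the bench. Not for the tray: leave it where it is. This point is on its axis, half-way up (32 mm above the underside); x and y along its sides, z up
- square_s_center (a point): square terracotta pot, 46 mm wide at the rim, 54 mm tall, open top, standing upright on the bench. Not for the tray: leave it where it is. This point is on its axis, half-way up (27 mm above the underside); x and y along its sides, z up
Mind the look-alikes: they are no part of the job. What is shaped like the part that bears pot_s1_center but green is not meant.

How it is judged:
By the outcome, as a careful person would: the job done as asked, in the order asked, and still so for the second after the job is handed in, with the robot touching nothing.
It also fails if it takes over 99 s, if anything falls off the work surface, if the arm or the gripper's body presses on something with over 40 N, if the wrist force passes 120 N, or if a joint passes its speed limit or range.

## Robot

A 6-joint arm with a two-finger parallel gripper is mounted at the origin on the work surface. World frame = base frame: x ahead of the robot, y to its left, z up, the work surface at z = 0. Lengths are in m, angles in rad, forces in N, time in s.
With the tool pointing down it reaches from about 0.3 to 0.775 m from the base axis. Payload 14.6 kg.
Tool frame: the origin (TCP) lies on the centre line of the jaws, within the pads' length; the fingertips stand 14 mm ahead of it and the grasp point (between the pads) lies 5 mm behind it; x points along the fingers, y is the direction in which the jaws open and shut, and the axes are right-handed (so a half turn about x gives the same grasp; the last joint's range is limited). The gripper opens to 94 mm and grips with 3 to 60 N. Pads are 16 mm wide; open, the fingers measure 119 mm over their backs; the gripper's body (75 mm by 177 mm) begins 78 mm behind the grasp point.
Start: joints at [-1.216, 0.3, 1.521, -0, 1.321, -0.067], TCP at [0.225, -0.502, 0.219] pointing down, gripper open.
Joint ranges: [-3.03, 3.03], [-0.79, 2.21], [0.23, 2.52], [-1.04, 4.18], [0, 3.07], [-2.55, 2.55]. Speed limits (rad/s): [2.22, 2.22, 2.57, 3.14, 3.14, 3.14].

## Interface

Orientations are given as [roll, pitch, yaw] about the fixed x, y, z axes, in that order (R = Rz(yaw) Ry(pitch) Rx(roll)).
In Python, from station import * gives the robot as it stands. The module is installed in compiled form; this text tells all that it offers.
- The arm moves only by the shell command python3 -m handwheel 'ROWS' [FORCE]. ROWS is JSON, a list of rows, each a list of 3 entries, a list of its own where there are three numbers: the shift along the tool's x, y, z in mm, then the turn about the tool's x in rad, then the gripper command: -1 is fully open, 1 is shut, values between are in proportion. In form: [[[dx, dy, dz], spin, gripper], ...]. A call has exactly 5 rows; each row is the pose to reach, as a shift and turn from the pose measured when the call began, along the tool's axes at that moment; what a row does not reach only later rows make up. A row lasts 1/10 s, in which the tool goes at most 50 mm and 8.59 degrees, less where a joint would pass 70% of its speed; a pose out of reach is approached as far as the arm can. A call with a gripper value outside its range is refused whole. The fingers move at their own pace and stop on an object; FORCE is the grip in N (left out, the last holds). Time passes only in rows, so rows that repeat a pose let the fingers close, or fill a call up. It gives the time, the measured TCP pose, the force and the opening at its end, in the units of the state.
- get_obs(): the state, without advancing time (a new reading comes with each control period).
- camera(name): name is "scene" or "top" or "wrist"; returns (picture, depth): 480x640x3 uint8, blue, green, red; 480x640 float32, m along the optical axis (not along the pixel's ray), 0 where there is no reading.
- camera_info(name): a dict with "fx", "fy", "cx", "cy" (pixels), "extrinsics" (4x4, takes a point from camera to world coordinates). Camera axes: x right, y down, z forward; pixel columns grow to the right and rows downward; lengths in m; the calibration is good to about 2 mm. The wrist camera is an equidistant fisheye: a pixel r from the principal point sees the ray r / f radians off the axis. A picture is of the moment at which its call begins: read the wrist's pose just before it. camera_info takes no time and is no camera call; for the wrist camera it gives the pose at the moment of the call.
- hand_in(): hands the job in, once; it reports no verdict.
The state is a dict: "time_s": time; "qpos": joint angles; "joint_vel": joint speeds; "tau": joint torques, N m; "ee_pos": TCP position; "eef_rot": TCP orientation; "force": force on the tool from outside, world axes, zero at the start; "moment": the same for the moment, N m; "grip_width": finger opening in m.
Only numpy, scipy, OpenCV 4.12 (cv2) and the standard library are available. Lean on these libraries where they do the work, as an engineer would, in place of code of your own. Each camera call takes 0.05 s, during which the arm holds its last target. There are 200 camera calls.

## Working session

There is one attempt and no reset: what is moved stays moved. The work goes in short steps, Python scripts to look and compute and a shell command to move; the robot and the scene stay as the last step left them, time stands still between calls to the robot, and variables do not carry over. Pictures are saved under pics/ and viewed, about 12 in all and at most 16, crops included, and the job is handed in when it is done.

```bash
mkdir -p pics
python3 - <<'E'
from station import *
import cv2,numpy as np
o=get_obs();print({k:np.round(v,3) for k,v in o.items()})
for n in("top","scene"):
    im,d=camera(n);cv2.imwrite(f"pics/{n}0.png",im);np.save(f"pics/{n}0.npy",d)
    i=camera_info(n);print(n,i["fx"],i["fy"],i["cx"],i["cy"],np.round(i["extrinsics"],3).tolist())
E
```

```text
{'time_s': np.float64(0.0), 'qpos': array([-1.216,  0.3  ,  1.522,  0.   ,  1.321, -0.067]), 'joint_vel': array([-0.   ,  0.002, -0.002, -0.001, -0.001, -0.001]), 'tau': array([-1.0000e-03, -5.3181e+01, -3.5274e+01,  7.1000e-02,  2.4000e-02,
       -0.0000e+00]), 'ee_pos': array([ 0.225, -0.502,  0.219]), 'eef_rot': array([-1.64 ,  1.57 ,  1.923]), 'force': array([ 0.222, -0.34 , -0.57 ]), 'moment': array([-0.045, -0.049, -0.034]), 'grip_width': np.float64(0.094)}
top 522.6948718416093 522.6948718416093 324.11918677769296 244.2476430715635 [[-0.02, -0.998, 0.059, 0.477], [-1.0, 0.02, -0.004, -0.051], [0.003, -0.059, -0.998, 1.135], [0.0, 0.0, 0.0, 1.0]]
scene 569.5690751511132 569.5690751511132 322.0056322387316 228.70153969732266 [[0.409, 0.784, -0.468, 1.145], [0.913, -0.359, 0.195, -0.293], [-0.015, -0.507, -0.862, 1.164], [0.0, 0.0, 0.0, 1.0]]
```

View pics/top0.png

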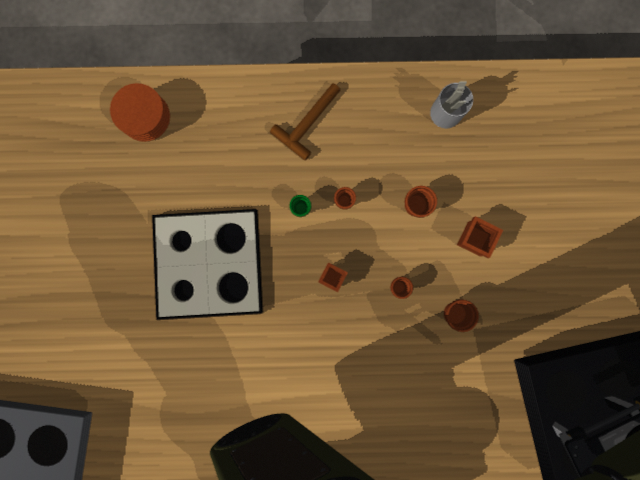

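View pics/scene0.png

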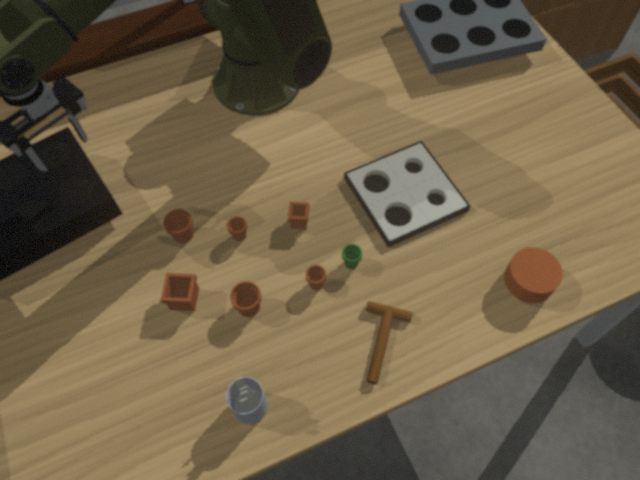

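Top view: round large pots at (420,201) and (461,315), round small at (345,198) and (401,287). The green pot at (300,205) and the squares at (480,237) and (333,277) are not for the tray. Large pockets at (230,238) and (232,287), small ones at (180,241) and (182,290).

```bash
cat > h.py <<'E'
import numpy as np,cv2
from station import *
def cloud(n,d):
    i=camera_info(n);v,u=np.indices(d.shape);E=i["extrinsics"]
    p=np.stack([(u-i["cx"])/i["fx"]*d,(v-i["cy"])/i["fy"]*d,d],-1)
    w=p@E[:3,:3].T+E[:3,3];w[d==0]=np.nan;return w
def pix(n,p):
    i=camera_info(n);c=np.linalg.inv(i["extrinsics"])@np.r_[p,1]
    return i["fx"]*c[0]/c[2]+i["cx"],i["fy"]*c[1]/c[2]+i["cy"]
def ray(n,u,v,z):
    i=camera_info(n);E=i["extrinsics"];r=E[:3,:3]@[(u-i["cx"])/i["fx"],(v-i["cy"])/i["fy"],1]
    return E[:3,3]+r*(z-E[2,3])/r[2]
E
python3 - <<'E'
from h import *
T=cloud("top",np.load("pics/top0.npy"));S=cloud("scene",np.load("pics/scene0.npy"))
print("bench",np.nanmedian(T[340:360,280:330,2]))
things=dict(l1=(420,201,33),l2=(461,315,33),s1=(345,198,23),s2=(401,287,23),sl=(480,237,32),ss=(333,277,23),green=(300,205,23))
for k,(u,v,r) in things.items():
    c0=ray("top",u,v,.05)
    for n,C in(("top",T),("scene",S)):
        P=C.reshape(-1,3);P=P[np.isfinite(P[:,2])]
        m=(np.hypot(*(P[:,:2]-c0[:2]).T)<.06)&(P[:,2]>.02);Q=P[m];zt=np.percentile(Q[:,2],95)
        R=Q[Q[:,2]>zt-.006]
        c,rad=cv2.minEnclosingCircle(R[:,:2].astype(np.float32).reshape(-1,1,2))
        print(k,n,len(R),"z",round(zt,4),"c",np.round(c,4),"r",round(rad,4))
im=cv2.imread("pics/top0.png");g=cv2.cvtColor(im,cv2.COLOR_BGR2GRAY)
# pockets: dark blobs inside white insert
for k,(u,v) in dict(L1=(230,238),L2=(232,287),S1=(180,241),S2=(182,290)).items():
    b=(g[v-24:v+25,u-24:u+25]<70).astype(np.uint8)
    n,l,st,ce=cv2.connectedComponentsWithStats(b);j=l[24,24]
    print(k,"z around",np.nanmedian(T[v-24:v+25,u-24:u+25,2]),"floor",T[v,u,2],"blob",st[j],"ctr",np.round(ray("top",ce[j][0]+u-24,ce[j][1]+v-24,.021),4))
cv2.imwrite("pics/c1.png",np.hstack([cv2.resize(im[170:350,270:530],None,fx=3,fy=3,interpolation=2)]))
cv2.imwrite("pics/c2.png",cv2.resize(im[200:330,145:275],None,fx=4,fy=4,interpolation=2))
E
```

```text
bench -3.888485224923244e-05
l1 top 204 z 0.0659 c [ 0.6256 -0.2569] r 0.0337
l1 scene 210 z 0.066 c [ 0.6269 -0.2563] r 0.0342
l2 top 219 z 0.0653 c [ 0.3886 -0.3341] r 0.0335
l2 scene 173 z 0.0658 c [ 0.3903 -0.3326] r 0.0347
s1 top 132 z 0.0555 c [ 0.6374 -0.1006] r 0.023
s1 scene 122 z 0.0565 c [ 0.6392 -0.1004] r 0.0234
s2 top 134 z 0.0565 c [ 0.4484 -0.2138] r 0.0229
s2 scene 120 z 0.0556 c [ 0.4498 -0.214 ] r 0.0246
sl top 400 z 0.0662 c [ 0.5485 -0.3805] r 0.045
sl scene 381 z 0.0663 c [ 0.5528 -0.38  ] r 0.0445
ss top 241 z 0.0567 c [ 0.4726 -0.0724] r 0.0305
ss scene 194 z 0.0568 c [ 0.474  -0.0706] r 0.0324
green top 130 z 0.056 c [ 0.6231 -0.0069] r 0.023
green scene 127 z 0.0554 c [ 0.6245 -0.0062] r 0.0236
L1 z around 0.019487897222614903 floor 0.005809065349546172 blob [  9   9  30  31 706] ctr [0.5601 0.1455 0.021 ]
L2 z around 0.019561748976539395 floor 0.006905667272343541 blob [  9   9  31  31 743] ctr [0.455  0.1418 0.021 ]
S1 z around 0.02057688444531347 floor 0.006580483072077703 blob [ 15  14  20  21 331] ctr [0.5559 0.2509 0.021 ]
S2 z around 0.02051520335064616 floor 0.011122442171394464 blob [ 14  14  21  21 359] ctr [0.4511 0.2477 0.021 ]
```

View pics/c1.png

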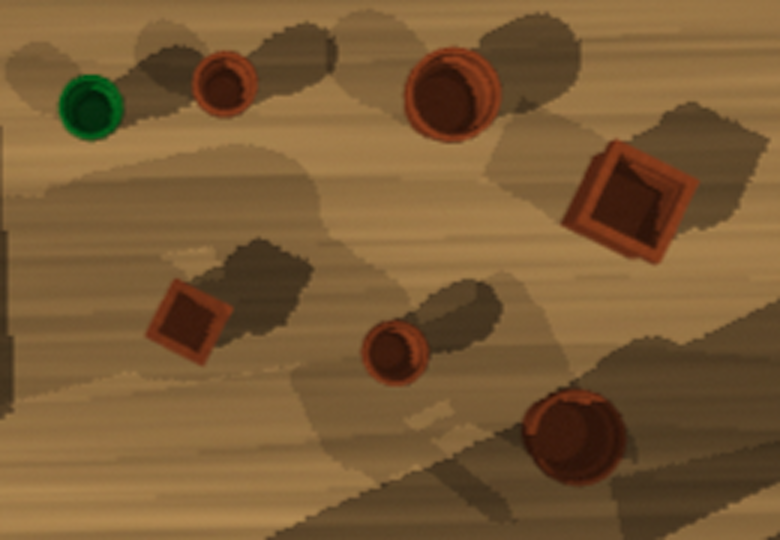

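View pics/c2.png

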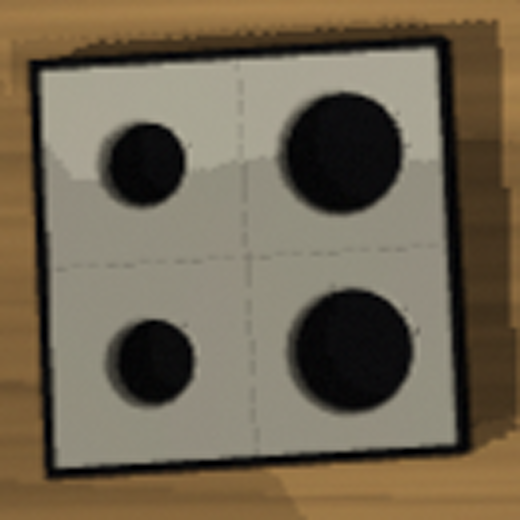

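The crop confirms it. The green pot (crop 92,106) is out. The round terracotta pots are at crop (225,83) small, (452,95) large, (395,352) small and (575,437) large, and the two squares are plain to see. In the tray crop the mouth outlines, including the grey walls, centre at (340,153), (351,350), (142,164) and (150,363).

```bash
cat >> h.py <<'E'
from scipy.spatial.transform import Rotation as Ro
def go(*targets):
    o=get_obs();R=Ro.from_euler("xyz",o["eef_rot"]).as_matrix()
    for t in targets: print("target",t,"-> tool mm",np.round(R.T@(np.array(t)-o["ee_pos"])*1000,1))
E
python3 - <<'E'
from h import *
o=get_obs();print(np.round(Ro.from_euler("xyz",o["eef_rot"]).as_matrix(),3))
Q={}
for k,(a,b) in dict(L1=(340.5,153),L2=(351,350.5),S1=(142,164.5),S2=(150.5,363),cross=(247,257)).items():
    Q[k]=ray("top",(a+.5)/4-.5+145,(b+.5)/4-.5+200,.021);print(k,np.round(Q[k],4),"scene px",np.round(pix("scene",Q[k]),1))
d=lambda a,b:np.linalg.norm(Q[a]-Q[b]);print(d("L1","L2"),d("S1","S2"),d("L1","S1"),d("L2","S2"))
im=cv2.imread("pics/scene0.png")
cv2.imwrite("pics/c3.png",cv2.resize(im[135:250,335:475],None,fx=5,fy=5,interpolation=2))
go((.390,-.3335,.160),(.390,-.3335,.051))
E
```

```text
[[-0.     0.409 -0.912]
 [ 0.001 -0.912 -0.409]
 [-1.    -0.001 -0.   ]]
L1 [0.5602 0.146  0.021 ] scene px [398.  213.1]
L2 [0.455  0.1414 0.021 ] scene px [376.1 180.6]
S1 [0.5562 0.2519 0.021 ] scene px [436.3 196.2]
S2 [0.4505 0.2478 0.021 ] scene px [413.5 164.6]
cross [0.5057 0.1963 0.021 ] scene px [405.8 188.4]
0.10530341050930289 0.10570834615832973 0.10595453480832749 0.10645227938670955
target (0.39, -0.3335, 0.16) -> tool mm [  59.1  -85.8 -219.3]
target (0.39, -0.3335, 0.051) -> tool mm [ 168.1  -85.7 -219.2]
```

View pics/c3.png

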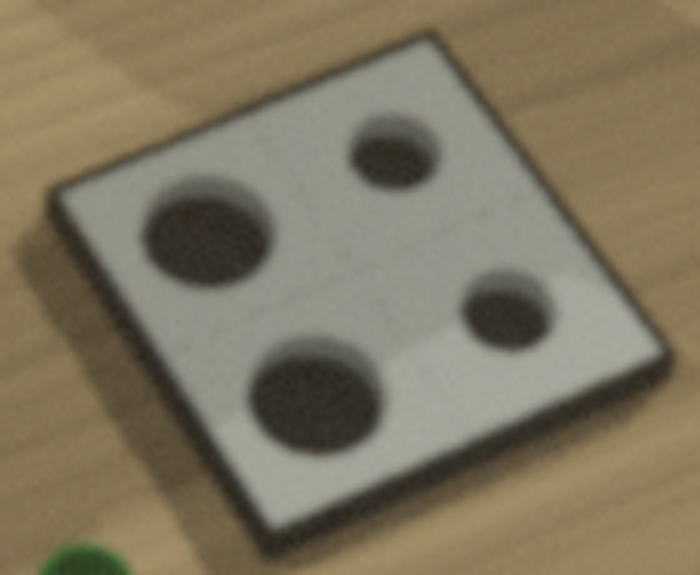

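In the scene camera the mouths are at (398.0,213.2), (376.2,180.8), (436.2,196.6) and (413.4,165.0). These are within 0.4 px of the top-view points projected at z = 21 mm, so height and position agree. I start with pot l2.

```bash
python3 -m handwheel '[[[59,-86,-219],0,-0.8],[[59,-86,-219],0,-0.8],[[59,-86,-219],0,-0.8],[[59,-86,-219],0,-0.8],[[59,-86,-219],0,-0.8]]' 25; python3 -m handwheel '[[[0,0,0],0,-0.8],[[0,0,0],0,-0.8],[[0,0,0],0,-0.8],[[0,0,0],0,-0.8],[[0,0,0],0,-0.8]]'
python3 - <<'E'
from h import *
go((.390,-.3335,.160),(.390,-.3335,.051))
im,d=camera("wrist");cv2.imwrite("pics/w1.png",im)
E
```

```text
time_s: 0.6
ee_pos: [0.3907, -0.3314, 0.1593]
eef_rot: [-1.515, 1.569, 2.048]
force: [0.7, -0.4, -1.0]
grip_width: 0.0847
time_s: 1.1
ee_pos: [0.3902, -0.3322, 0.1596]
eef_rot: [-1.595, 1.57, 1.967]
force: [-0.4, -0.4, -0.1]
grip_width: 0.0849
target (0.39, -0.3335, 0.16) -> tool mm [-0.4  1.1  0.7]
target (0.39, -0.3335, 0.051) -> tool mm [108.6   1.2   0.7]
```

View pics/w1.png

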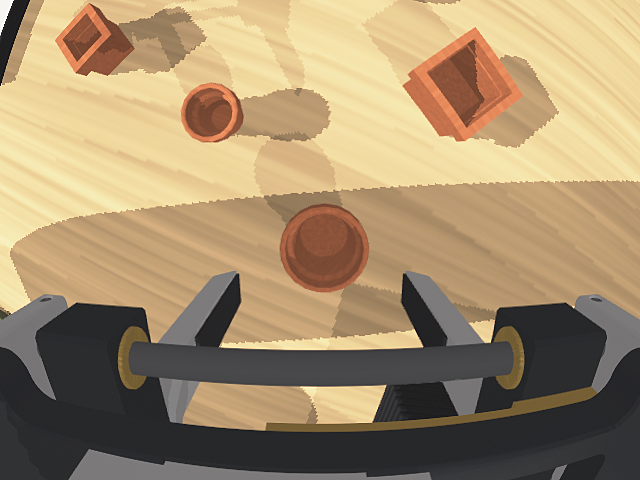

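Wrist view: the pot's rim is centred at (324,248), midway between the fingertips at (238,275) and (404,275). I descend and grip.

```bash
python3 - <<'E'
from h import *
i=camera_info("wrist");u,v=324-i["cx"],248-i["cy"];r=np.hypot(u,v);t=r/i["fx"]
ra=i["extrinsics"][:3,:3]@np.array([u/r*np.sin(t),v/r*np.sin(t),np.cos(t)]);p=i["extrinsics"][:3,3]
print(p+ra*(.064-p[2])/ra[2])
E
python3 -m handwheel '[[[30,1,1],0,-0.8],[[60,1,1],0,-0.8],[[90,1,1],0,-0.8],[[109,1,1],0,-0.8],[[109,1,1],0,-0.8]]' ; python3 -m handwheel '[[[0,0,0],0,0.6],[[0,0,0],0,0.6],[[0,0,0],0,0.6],[[0,0,0],0,0.6],[[0,0,0],0,0.6]]' 25;python3 -c "
from h import *
go((.390,-.3335,.160))"
```

```text
[ 0.39170685 -0.33412793  0.064     ]
time_s: 1.65
ee_pos: [0.3886, -0.3327, 0.0484]
eef_rot: [-1.287, 1.565, 2.275]
force: [0.7, -0.5, 0.0]
grip_width: 0.0846
time_s: 2.15
ee_pos: [0.3889, -0.3332, 0.0495]
eef_rot: [-1.307, 1.567, 2.255]
force: [-1.6, -0.2, 7.8]
grip_width: 0.0642
target (0.39, -0.3335, 0.16) -> tool mm [-110.5    0.4   -0.7]
```

```bash
python3 -m handwheel '[[[-20,0,0],0,0.6],[[-40,0,0],0,0.6],[[-80,0,0],0,0.6],[[-110,0,0],0,0.6],[[-110,0,0],0,0.6]]'
python3 - <<'E'
from h import *
im,d=camera("wrist");cv2.imwrite("pics/w2.png",im)
print(get_obs()["grip_width"])
go((.455,.1412,.160),(.455,.1412,.056))
E
```

```text
time_s: 2.65
ee_pos: [0.3904, -0.3345, 0.1637]
eef_rot: [2.058, 1.567, -0.663]
force: [1.1, -1.3, -2.9]
grip_width: 0.0636
0.06401335928115719
target (0.455, 0.1412, 0.16) -> tool mm [   1.3 -407.1 -253.5]
target (0.455, 0.1412, 0.056) -> tool mm [ 105.3 -407.1 -253.5]
```

View pics/w2.png

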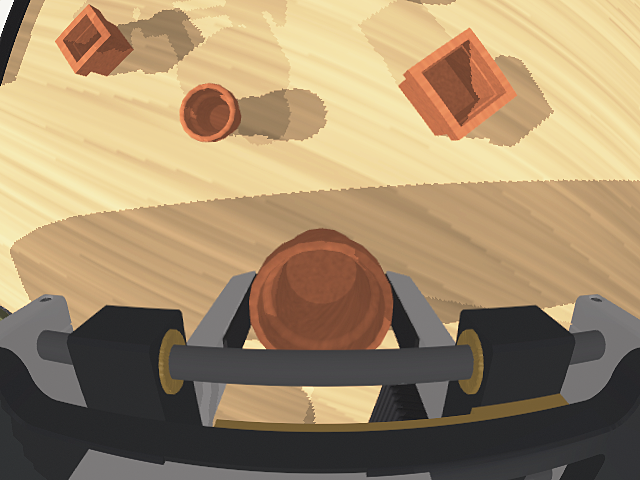

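The pot is held level between the fingers, rim at (320,300). I carry it over to large pocket L2.

```bash
python3 -m handwheel '[[[1,-35,-22],0,0.6],[[1,-75,-47],0,0.6],[[1,-115,-72],0,0.6],[[1,-155,-97],0,0.6],[[1,-195,-122],0,0.6]]' ; python3 -m handwheel '[[[0,-40,-25],0,0.6],[[0,-80,-50],0,0.6],[[0,-120,-75],0,0.6],[[0,-160,-100],0,0.6],[[0,-190,-118],0,0.6]]'; python3 -m handwheel '[[[0,0,0],0,0.6],[[0,0,0],0,0.6],[[0,0,0],0,0.6],[[0,0,0],0,0.6],[[0,0,0],0,0.6]]';python3 -c "
from h import *
go((.455,.1412,.100),(.455,.1412,.056))"
```

```text
time_s: 3.2
ee_pos: [0.4207, -0.1041, 0.159]
eef_rot: [-0.959, 1.569, 2.603]
force: [-0.2, -0.4, -0.8]
grip_width: 0.0647
time_s: 3.7
ee_pos: [0.4503, 0.12, 0.1579]
eef_rot: [-0.611, 1.568, 2.952]
force: [0.3, -0.4, -2.0]
grip_width: 0.064
time_s: 4.2
ee_pos: [0.4503, 0.1191, 0.1579]
eef_rot: [-0.606, 1.568, 2.955]
force: [-0.6, 0.5, -1.3]
grip_width: 0.0638
target (0.455, 0.1412, 0.1) -> tool mm [ 57.9 -18.2 -13.4]
target (0.455, 0.1412, 0.056) -> tool mm [101.9 -18.1 -13.5]
```

```bash
python3 -m handwheel '[[[15,-18,-13],0,0.6],[[35,-18,-13],0,0.6],[[58,-18,-13],0,0.6],[[58,-18,-13],0,0.6],[[58,-18,-13],0,0.6]]' ;python3 - <<'E'
from h import *
go((.455,.1412,.100),(.455,.1412,.056))
im,d=camera("wrist");cv2.imwrite("pics/w3.png",im)
E
```

```text
time_s: 4.7
ee_pos: [0.4549, 0.1405, 0.1004]
eef_rot: [-0.594, 1.567, 2.966]
force: [0.9, -0.2, -0.7]
grip_width: 0.064
target (0.455, 0.1412, 0.1) -> tool mm [ 0.4 -0.6 -0.4]
target (0.455, 0.1412, 0.056) -> tool mm [44.4 -0.5 -0.5]
```

View pics/w3.png

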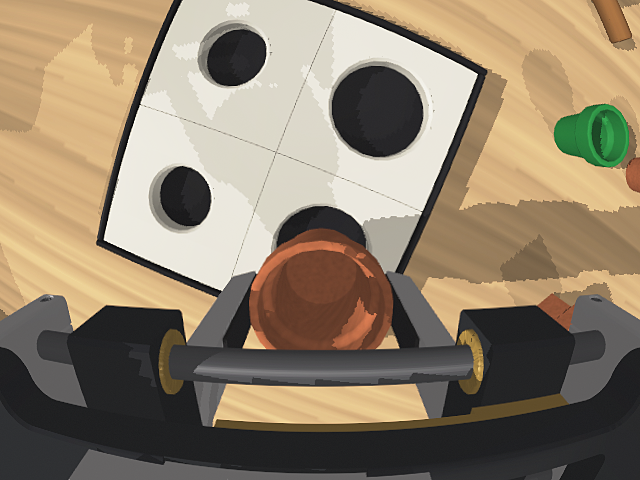

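The pocket at (321,240) lies straight ahead of the pot in the picture. I lower it to TCP 0.055, because the grasp was at 0.0495 with the pot on the bench.

```bash
python3 -m handwheel '[[[10,-0.5,-0.5],0,0.6],[[20,-0.5,-0.5],0,0.6],[[30,-0.5,-0.5],0,0.6],[[38,-0.5,-0.5],0,0.6],[[44,-0.5,-0.5],0,0.6]]' ; python3 -m handwheel '[[[0,0,0],0,0.6],[[0,0,0],0,0.6],[[0,0,0],0,0.6],[[0,0,0],0,0.6],[[0,0,0],0,0.6]]';python3 -c "
from h import *
go((.455,.1412,.055))"
```

```text
time_s: 5.25
ee_pos: [0.4551, 0.1413, 0.0559]
eef_rot: [-0.638, 1.568, 2.923]
force: [-0.5, 0.5, -1.3]
grip_width: 0.0644
time_s: 5.75
ee_pos: [0.4553, 0.1413, 0.0562]
eef_rot: [-0.736, 1.568, 2.825]
force: [0.4, -0.1, -1.5]
grip_width: 0.0642
target (0.455, 0.1412, 0.055) -> tool mm [1.2 0.  0.3]
```

```bash
python3 -m handwheel '[[[1,0,0],0,0.6],[[1.5,0,0],0,0.6],[[2,0,0],0,0.6],[[2,0,0],0,0.6],[[2,0,0],0,0.6]]' ; python3 -m handwheel '[[[0,0,0],0,-0.8],[[0,0,0],0,-0.8],[[0,0,0],0,-0.8],[[0,0,0],0,-0.8],[[0,0,0],0,-0.8]]';python3 -m handwheel '[[[-30,0,0],0,-0.8],[[-65,0,0],0,-0.8],[[-105,0,0],0,-0.8],[[-105,0,0],0,-0.8],[[-105,0,0],0,-0.8]]';python3 -c "
from h import *
go((.626,-.2566,.160),(.626,-.2566,.050))
im,d=camera('wrist');cv2.imwrite('pics/w4.png',im)"
```

```text
time_s: 6.25
ee_pos: [0.4554, 0.1414, 0.0545]
eef_rot: [-0.804, 1.569, 2.757]
force: [-2.3, 0.0, 5.1]
grip_width: 0.0645
time_s: 6.75
ee_pos: [0.4554, 0.1414, 0.0545]
eef_rot: [-0.809, 1.569, 2.752]
force: [-0.0, 0.2, -0.7]
grip_width: 0.0845
time_s: 7.25
ee_pos: [0.4557, 0.1413, 0.1597]
eef_rot: [-1.291, 1.569, 2.269]
force: [-0.2, 0.1, -0.8]
grip_width: 0.0842
target (0.626, -0.2566, 0.16) -> tool mm [ -0.9 432.7   6.4]
target (0.626, -0.2566, 0.05) -> tool mm [109.1 432.9   6.4]
```

View pics/w4.png

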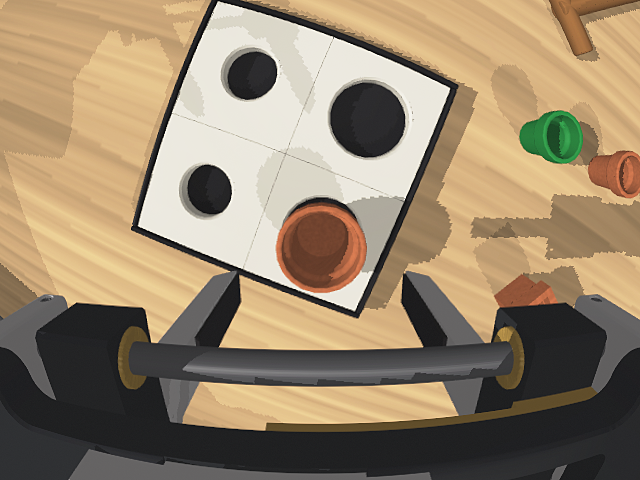

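Contact was felt at z = 0.0545, and the pot stands upright in its pocket at (321,248). Next is pot l1.

```bash
python3 -m handwheel '[[[0,45,1],0,-0.8],[[0,90,2],0,-0.8],[[0,135,3],0,-0.8],[[0,180,3],0,-0.8],[[0,225,3],0,-0.8]]' ; python3 -m handwheel '[[[0,45,1],0,-0.8],[[0,90,2],0,-0.8],[[0,135,3],0,-0.8],[[0,175,3],0,-0.8],[[0,208,3],0,-0.8]]'; python3 -m handwheel '[[[0,0,0],0,-0.8],[[0,0,0],0,-0.8],[[0,0,0],0,-0.8],[[0,0,0],0,-0.8],[[0,0,0],0,-0.8]]';python3 -c "
from h import *
go((.626,-.2566,.160),(.626,-.2566,.050))"
```

```text
time_s: 7.8
ee_pos: [0.5439, -0.0673, 0.1566]
eef_rot: [-0.629, 1.565, 2.932]
force: [0.6, 1.6, 0.2]
grip_width: 0.0846
time_s: 8.3
ee_pos: [0.6257, -0.2605, 0.1534]
eef_rot: [-0.707, 1.562, 2.853]
force: [-0.8, 0.1, 0.9]
grip_width: 0.0845
time_s: 8.8
ee_pos: [0.6257, -0.2597, 0.1538]
eef_rot: [-0.705, 1.563, 2.855]
force: [-0.8, 0.0, -0.3]
grip_width: 0.0845
target (0.626, -0.2566, 0.16) -> tool mm [-6.2 -2.7 -1.5]
target (0.626, -0.2566, 0.05) -> tool mm [103.8  -2.1  -2.1]
```

```bash
python3 -m handwheel '[[[5,-3,-2],0,-0.8],[[30,-2,-2],0,-0.8],[[60,-2,-2],0,-0.8],[[90,-2,-2],0,-0.8],[[104,-2,-2],0,-0.8]]' ; python3 -m handwheel '[[[0,0,0],0,-0.8],[[0,0,0],0,-0.8],[[0,0,0],0,0.6],[[0,0,0],0,0.6],[[0,0,0],0,0.6]]';  python3 -m handwheel '[[[0,0,0],0,0.6],[[0,0,0],0,0.6],[[-20,0,0],0,0.6],[[-60,0,0],0,0.6],[[-110,0,0],0,0.6]]';python3 -c "
from h import *
go((.5605,.1455,.160))
im,d=camera('wrist');cv2.imwrite('pics/w5.png',im)"
```

```text
time_s: 9.3
ee_pos: [0.6248, -0.2558, 0.0467]
eef_rot: [-0.754, 1.559, 2.807]
force: [0.7, -0.1, 0.2]
grip_width: 0.0846
time_s: 9.8
ee_pos: [0.6253, -0.2561, 0.048]
eef_rot: [-0.723, 1.561, 2.838]
force: [0.3, 0.3, 4.7]
grip_width: 0.066
time_s: 10.3
ee_pos: [0.6254, -0.2559, 0.1572]
eef_rot: [-0.766, 1.557, 2.795]
force: [0.5, -0.6, -1.8]
grip_width: 0.0663
target (0.5605, 0.1455, 0.16) -> tool mm [   0.  -393.1 -104.2]
```

View pics/w5.png

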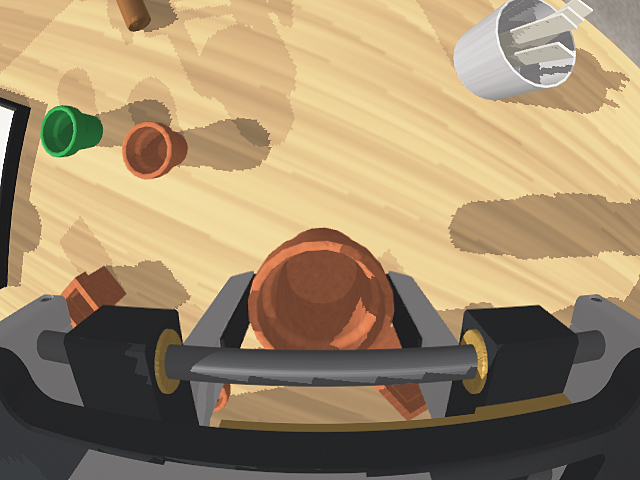

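Pot l1 is held, rim at (321,300). I carry it to L1.

```bash
python3 -m handwheel '[[[0,-35,-9],0,0.6],[[0,-75,-20],0,0.6],[[0,-115,-30],0,0.6],[[0,-155,-41],0,0.6],[[0,-195,-52],0,0.6]]' ; python3 -m handwheel '[[[0,-40,-10],0,0.6],[[0,-80,-21],0,0.6],[[0,-120,-31],0,0.6],[[0,-160,-42],0,0.6],[[0,-190,-50],0,0.6]]'; python3 -m handwheel '[[[0,0,0],0,0.6],[[0,0,0],0,0.6],[[0,0,0],0,0.6],[[0,0,0],0,0.6],[[0,0,0],0,0.6]]';python3 -c "
from h import *
go((.5605,.1455,.100))"
```

```text
time_s: 10.85
ee_pos: [0.5958, -0.0564, 0.1681]
eef_rot: [0.704, 1.57, -2.018]
force: [0.8, -0.9, -1.4]
grip_width: 0.066
time_s: 11.35
ee_pos: [0.5634, 0.1397, 0.1679]
eef_rot: [0.613, 1.57, -2.108]
force: [0.4, -0.2, -1.9]
grip_width: 0.0662
time_s: 11.85
ee_pos: [0.5636, 0.1388, 0.1678]
eef_rot: [0.536, 1.57, -2.186]
force: [0.5, -0.2, -1.9]
grip_width: 0.0659
target (0.5605, 0.1455, 0.1) -> tool mm [67.8 -7.4  0. ]
```

```bash
python3 -m handwheel '[[[15,-7.5,0],0,0.6],[[35,-7.5,0],0,0.6],[[55,-7.5,0],0,0.6],[[68,-7.5,0],0,0.6],[[68,-7.5,0],0,0.6]]' ;python3 -c "
from h import *
go((.5605,.1455,.054))
im,d=camera('wrist');cv2.imwrite('pics/w6.png',im)"
```

```text
time_s: 12.35
ee_pos: [0.5599, 0.1451, 0.0982]
eef_rot: [0.009, 1.567, -2.714]
force: [-0.5, 0.7, -1.3]
grip_width: 0.0663
target (0.5605, 0.1455, 0.054) -> tool mm [44.2 -0.1 -0.9]
```

View pics/w6.png

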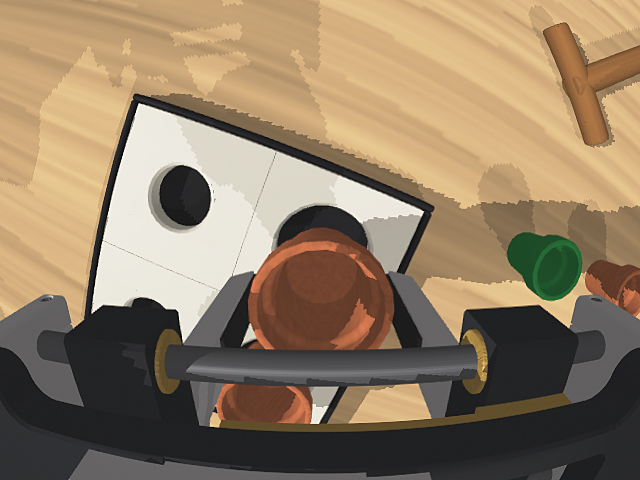

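The pocket at (322,240) is again in line with the pot. I lower it to z of about 0.053 and release.

```bash
python3 -m handwheel '[[[12,0,-1],0,0.6],[[24,0,-1],0,0.6],[[34,0,-1],0,0.6],[[42,0,-1],0,0.6],[[45,0,-1],0,0.6]]' ; python3 -m handwheel '[[[0,0,0],0,0.6],[[0,0,0],0,0.6],[[0,0,0],0,0.6],[[0,0,0],0,0.6],[[0,0,0],0,0.6]]'
```

```text
time_s: 12.9
ee_pos: [0.5609, 0.1456, 0.0534]
eef_rot: [0.035, 1.568, -2.688]
force: [-0.3, 0.3, -0.9]
grip_width: 0.0665
time_s: 13.4
ee_pos: [0.5609, 0.1456, 0.0536]
eef_rot: [0.06, 1.568, -2.663]
force: [0.0, 0.5, -1.7]
grip_width: 0.0664
```

Not quite down yet, so 1.5 mm more, then release and rise.

```bash
python3 -m handwheel '[[[1,0,0],0,0.6],[[1.5,0,0],0,0.6],[[1.5,0,0],0,0.6],[[1.5,0,0],0,0.6],[[1.5,0,0],0,0.6]]' ; python3 -m handwheel '[[[0,0,0],0,-0.8],[[0,0,0],0,-0.8],[[0,0,0],0,-0.8],[[0,0,0],0,-0.8],[[0,0,0],0,-0.8]]';python3 -m handwheel '[[[-30,0,0],0,-0.8],[[-65,0,0],0,-0.8],[[-105,0,0],0,-0.8],[[-105,0,0],0,-0.8],[[-105,0,0],0,-0.5]]';python3 -c "
from h import *
go((.6382,-.1005,.160),(.6382,-.1005,.040))
im,d=camera('wrist');cv2.imwrite('pics/w7.png',im)"
```

```text
time_s: 13.9
ee_pos: [0.5614, 0.1457, 0.053]
eef_rot: [0.28, 1.569, -2.443]
force: [-1.3, -1.9, 7.5]
grip_width: 0.0665
time_s: 14.4
ee_pos: [0.5614, 0.1457, 0.0529]
eef_rot: [0.239, 1.569, -2.484]
force: [-0.3, 0.3, -0.6]
grip_width: 0.0845
time_s: 14.9
ee_pos: [0.5617, 0.1458, 0.1584]
eef_rot: [1.099, 1.57, -1.624]
force: [0.4, 0.2, -0.1]
grip_width: 0.0798
target (0.6382, -0.1005, 0.16) -> tool mm [ -1.4 256.2  30.3]
target (0.6382, -0.1005, 0.04) -> tool mm [118.6 256.1  30.2]
```

View pics/w7.png

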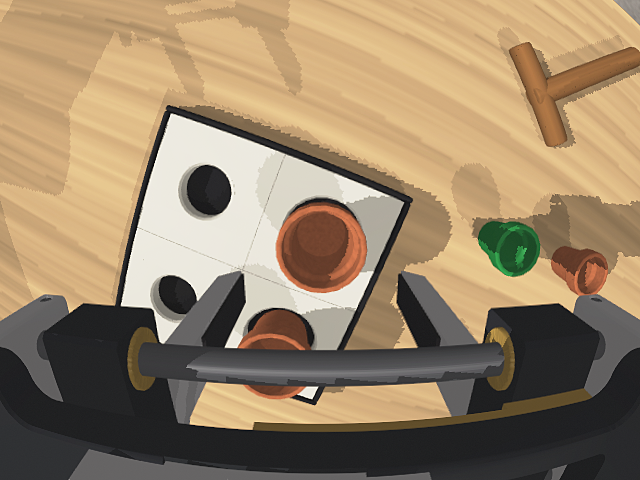

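Both large pots stand in their pockets, l1's rim at (321,247). Now small pot s1, which lies beyond the green one.

```bash
python3 -m handwheel '[[[0,48,6],0,-0.5],[[0,96,12],0,-0.5],[[0,144,18],0,-0.5],[[0,190,24],0,-0.5],[[0,230,30],0,-0.5]]' ; python3 -m handwheel '[[[0,20,0],0,-0.5],[[0,26,0],0,-0.5],[[0,26,0],0,-0.5],[[0,26,0],0,-0.5],[[0,26,0],0,-0.5]]'
python3 - <<'E'
from h import *
go((.6382,-.1005,.160),(.6382,-.1005,.039))
im,d=camera('wrist');i=camera_info("wrist");cv2.imwrite('pics/w8.png',im)
hsv=cv2.cvtColor(im,cv2.COLOR_BGR2HSV);b=cv2.inRange(hsv,(0,90,40),(14,255,255))
n,l,st,ce=cv2.connectedComponentsWithStats(b)
for j in range(1,n):
    if st[j,4]>300: print(st[j],ce[j])
E
```

```text
time_s: 15.45
ee_pos: [0.6271, -0.0788, 0.1555]
eef_rot: [-0.254, 1.566, -2.977]
force: [-0.3, 0.6, -0.4]
grip_width: 0.0707
time_s: 15.95
ee_pos: [0.6375, -0.1012, 0.1555]
eef_rot: [-0.286, 1.566, -3.008]
force: [0.6, 0.2, 1.1]
grip_width: 0.0705
target (0.6382, -0.1005, 0.16) -> tool mm [-4.5 -0.3 -0.9]
target (0.6382, -0.1005, 0.039) -> tool mm [116.5  -0.2  -1.5]
[ 225    0  161   96 4907] [283.27552476  32.97554514]
[   6  176   80   74 4560] [ 43.19364035 209.66118421]
[ 290  211   62   62 2995] [320.59732888 241.93889816]
[   1  272   71   46 1629] [ 31.89748312 291.60773481]
[ 207  383   49   36 1078] [229.6864564  398.01205937]
```

View pics/w8.png

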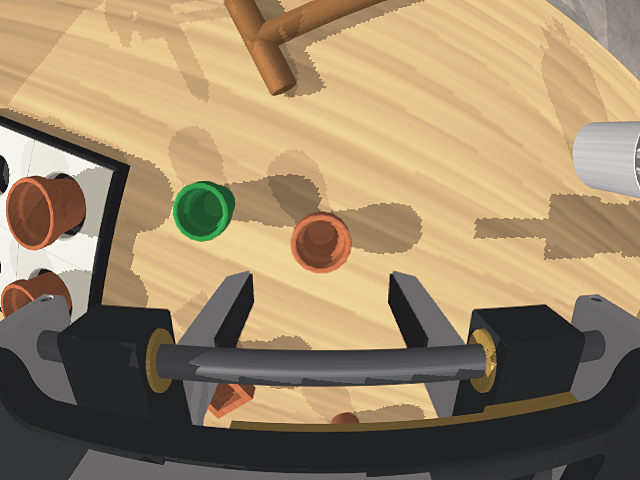

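The terracotta pot at (321,242) is between the fingers, and the green one at (203,210) is clear of them. I grasp it.

```bash
python3 -m handwheel '[[[10,0,-1],0,-0.5],[[40,0,-1],0,-0.5],[[75,0,-1],0,-0.5],[[103,0,-1],0,-0.5],[[114,0,-1],0,-0.5]]' ; python3 -m handwheel '[[[0,0,0],0,-0.5],[[0,0,0],0,-0.5],[[0,0,0],0,0.8],[[0,0,0],0,0.8],[[0,0,0],0,0.8]]' 20;  python3 -m handwheel '[[[0,0,0],0,0.8],[[0,0,0],0,0.8],[[-20,0,0],0,0.8],[[-60,0,0],0,0.8],[[-115,0,0],0,0.8]]';python3 -c "
from h import *
go((.5562,.2515,.160))"
```

```text
time_s: 16.5
ee_pos: [0.6364, -0.1002, 0.0381]
eef_rot: [-0.442, 1.562, 3.119]
force: [-0.5, 0.1, 0.4]
grip_width: 0.0703
time_s: 17.0
ee_pos: [0.6367, -0.1003, 0.039]
eef_rot: [-0.409, 1.563, -3.131]
force: [-0.8, -0.9, 0.7]
grip_width: 0.0498
time_s: 17.5
ee_pos: [0.6366, -0.1001, 0.1486]
eef_rot: [-0.484, 1.559, 3.078]
force: [0.5, -0.5, -0.6]
grip_width: 0.0459
target (0.5562, 0.2515, 0.16) -> tool mm [ -10.2 -353.9  -69.8]
```

```bash
python3 -m handwheel '[[[-10,-35,-7],0,0.8],[[-10,-75,-15],0,0.8],[[-10,-115,-23],0,0.8],[[-10,-155,-31],0,0.8],[[-10,-195,-39],0,0.8]]' ; python3 -m handwheel '[[[0,-40,-8],0,0.8],[[0,-80,-16],0,0.8],[[0,-120,-24],0,0.8],[[0,-152,-30],0,0.8],[[0,-152,-30],0,0.8]]'; python3 -c "
from h import *
go((.5562,.2515,.090))"
```

```text
time_s: 18.0
ee_pos: [0.5923, 0.0953, 0.1594]
eef_rot: [-0.489, 1.56, 3.073]
force: [0.3, 0.2, -0.6]
grip_width: 0.0461
time_s: 18.5
ee_pos: [0.5565, 0.2497, 0.1599]
eef_rot: [-0.529, 1.559, 3.036]
force: [0.4, -0.3, -0.7]
grip_width: 0.0459
target (0.5562, 0.2515, 0.09) -> tool mm [69.9 -1.3 -1.2]
```

```bash
python3 -m handwheel '[[[15,-1,-1],0,0.8],[[35,-1,-1],0,0.8],[[55,-1,-1],0,0.8],[[70,-1,-1],0,0.8],[[70,-1,-1],0,0.8]]' ;python3 -c "
from h import *
go((.5562,.2515,.044))
im,d=camera('wrist');cv2.imwrite('pics/w9.png',im)"
```

```text
time_s: 19.0
ee_pos: [0.5554, 0.25, 0.0872]
eef_rot: [-0.406, 1.556, -3.125]
force: [0.3, 0.5, -0.8]
grip_width: 0.0458
target (0.5562, 0.2515, 0.044) -> tool mm [43.2 -0.8 -2. ]
```

View pics/w9.png

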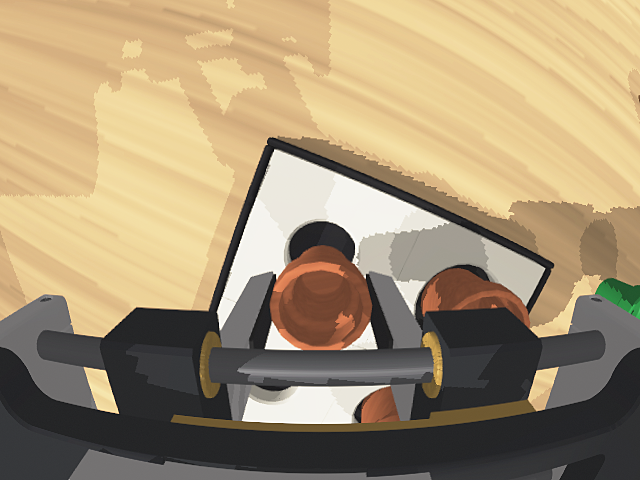

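The pocket at (321,245) is in line with the held pot at (321,300). I lower it.

```bash
python3 -m handwheel '[[[12,-1,-2],0,0.8],[[24,-1,-2],0,0.8],[[34,-1,-2],0,0.8],[[41,-1,-2],0,0.8],[[42,-1,-2],0,0.8]]' ; python3 -m handwheel '[[[0.5,0,0],0,0.8],[[1,0,0],0,0.8],[[1,0,0],0,0.8],[[1,0,0],0,0.8],[[1,0,0],0,0.8]]'
```

```text
time_s: 19.55
ee_pos: [0.5564, 0.252, 0.0457]
eef_rot: [-0.423, 1.556, 3.141]
force: [-0.2, -0.4, 0.0]
grip_width: 0.0458
time_s: 20.05
ee_pos: [0.5565, 0.252, 0.0449]
eef_rot: [-0.432, 1.557, 3.133]
force: [0.5, -0.7, -0.9]
grip_width: 0.0456
```

```bash
python3 -m handwheel '[[[1,0,0],0,0.8],[[1.5,0,0],0,0.8],[[1.5,0,0],0,0.8],[[1.5,0,0],0,0.8],[[1.5,0,0],0,0.8]]'; python3 -m handwheel '[[[0,0,0],0,0.8],[[0,0,0],0,0.8],[[0.5,0,0],0,0.8],[[0.5,0,0],0,0.8],[[0.5,0,0],0,0.8]]'
```

```text
time_s: 20.55
ee_pos: [0.5567, 0.2521, 0.0439]
eef_rot: [-0.451, 1.557, 3.113]
force: [-1.1, -0.9, 5.4]
grip_width: 0.0457
time_s: 21.05
ee_pos: [0.557, 0.2522, 0.0439]
eef_rot: [-0.466, 1.558, 3.098]
force: [-1.4, -1.5, 7.1]
grip_width: 0.046
```

Floor contact at 0.0439 as predicted. I release, rise, and go to pot s2.

```bash
python3 -m handwheel '[[[0,0,0],0,-0.5],[[0,0,0],0,-0.5],[[0,0,0],0,-0.5],[[0,0,0],0,-0.5],[[0,0,0],0,-0.5]]';python3 -m handwheel '[[[-30,0,0],0,-0.5],[[-65,0,0],0,-0.5],[[-105,0,0],0,-0.5],[[-115,0,0],0,-0.5],[[-115,0,0],0,-0.5]]';python3 -c "
from h import *
go((.449,-.214,.160))
im,d=camera('wrist');cv2.imwrite('pics/w10.png',im)"
```

```text
time_s: 21.55
ee_pos: [0.5569, 0.2521, 0.0438]
eef_rot: [-0.464, 1.558, 3.101]
force: [-0.3, -0.3, 0.1]
grip_width: 0.0704
time_s: 22.05
ee_pos: [0.5589, 0.2523, 0.1602]
eef_rot: [-0.57, 1.56, 2.994]
force: [0.5, -0.4, -1.1]
grip_width: 0.0704
target (0.449, -0.214, 0.16) -> tool mm [  0.7 380.1 291.6]
```

```bash
python3 -m handwheel '[[[0,38,29],0,-0.5],[[0,76,58],0,-0.5],[[0,114,87],0,-0.5],[[0,152,116],0,-0.5],[[0,190,145],0,-0.5]]' ; python3 -m handwheel '[[[0,38,29],0,-0.5],[[0,76,58],0,-0.5],[[0,114,87],0,-0.5],[[0,152,116],0,-0.5],[[0,185,142],0,-0.5]]'; python3 -m handwheel '[[[0,0,0],0,-0.5],[[0,0,0],0,-0.5],[[0,0,0],0,-0.5],[[0,0,0],0,-0.5],[[0,0,0],0,-0.5]]'; python3 -c "
from h import *
go((.449,-.214,.160),(.449,-.214,.039))"
```

```text
time_s: 22.6
ee_pos: [0.5025, 0.0177, 0.157]
eef_rot: [-0.459, 1.555, 3.106]
force: [1.6, -0.4, 0.6]
grip_width: 0.0706
time_s: 23.1
ee_pos: [0.4474, -0.211, 0.1559]
eef_rot: [-0.527, 1.552, 3.037]
force: [0.6, 0.6, -0.4]
grip_width: 0.0703
time_s: 23.6
ee_pos: [0.4477, -0.2101, 0.1558]
eef_rot: [-0.534, 1.552, 3.032]
force: [-0.5, -0.3, 0.3]
grip_width: 0.0706
target (0.449, -0.214, 0.16) -> tool mm [-4.2  4.   0.5]
target (0.449, -0.214, 0.039) -> tool mm [116.7   5.2  -1.5]
```

```bash
python3 -m handwheel '[[[10,4,0],0,-0.5],[[40,4,0],0,-0.5],[[75,5,-1],0,-0.5],[[103,5,-1],0,-0.5],[[114,5,-1],0,-0.5]]' ; python3 -m handwheel '[[[0,0,0],0,-0.5],[[0,0,0],0,-0.5],[[0,0,0],0,0.8],[[0,0,0],0,0.8],[[0,0,0],0,0.8]]' 20;  python3 -m handwheel '[[[0,0,0],0,0.8],[[0,0,0],0,0.8],[[-20,0,0],0,0.8],[[-60,0,0],0,0.8],[[-120,0,0],0,0.8]]';python3 -c "
from h import *
go((.4503,.2475,.160))
im,d=camera('wrist');cv2.imwrite('pics/w11.png',im)"
```

```text
time_s: 24.1
ee_pos: [0.4474, -0.2132, 0.0388]
eef_rot: [-0.604, 1.548, 2.962]
force: [0.2, 0.0, 0.7]
grip_width: 0.0701
time_s: 24.6
ee_pos: [0.4477, -0.2134, 0.0395]
eef_rot: [-0.582, 1.549, 2.984]
force: [-0.2, 0.4, 0.8]
grip_width: 0.0502
time_s: 25.1
ee_pos: [0.4492, -0.2133, 0.1497]
eef_rot: [-0.63, 1.546, 2.936]
force: [0.4, 0.7, -0.4]
grip_width: 0.0458
target (0.4503, 0.2475, 0.16) -> tool mm [  -8.  -419.5 -190.7]
```

```bash
python3 -m handwheel '[[[-9,-35,-16],0,0.8],[[-9,-75,-34],0,0.8],[[-9,-115,-52],0,0.8],[[-9,-155,-70],0,0.8],[[-9,-195,-89],0,0.8]]' ; python3 -m handwheel '[[[0,-40,-18],0,0.8],[[0,-80,-36],0,0.8],[[0,-120,-54],0,0.8],[[0,-160,-73],0,0.8],[[0,-195,-89],0,0.8]]'; python3 -m handwheel '[[[0,-8,-4],0,0.8],[[0,-8,-4],0,0.8],[[0,-8,-4],0,0.8],[[0,-8,-4],0,0.8],[[0,-8,-4],0,0.8]]'; python3 -c "
from h import *
go((.4495,.2475,.090))"
```

```text
time_s: 25.65
ee_pos: [0.4528, 0.0011, 0.1675]
eef_rot: [-0.341, 1.558, -3.058]
force: [-0.0, 0.1, -0.6]
grip_width: 0.0463
time_s: 26.15
ee_pos: [0.4533, 0.2176, 0.1672]
eef_rot: [-0.355, 1.558, -3.071]
force: [-0.5, 0.7, -0.1]
grip_width: 0.0459
time_s: 26.65
ee_pos: [0.4539, 0.2256, 0.1673]
eef_rot: [-0.355, 1.559, -3.074]
force: [-0.2, 0.4, -0.5]
grip_width: 0.0458
target (0.4495, 0.2475, 0.09) -> tool mm [ 77.4 -21.5  -5.9]
```

```bash
python3 -m handwheel '[[[10,-21,-6],0,0.8],[[30,-21,-6],0,0.8],[[55,-21,-6],0,0.8],[[77,-21,-6],0,0.8],[[77,-21,-6],0,0.8]]' ;python3 -c "
from h import *
go((.4495,.2475,.0445))
im,d=camera('wrist');cv2.imwrite('pics/w12.png',im)"
```

```text
time_s: 27.15
ee_pos: [0.4487, 0.2459, 0.0881]
eef_rot: [-0.254, 1.554, -2.973]
force: [-0.0, 0.2, 0.1]
grip_width: 0.0456
target (0.4495, 0.2475, 0.0445) -> tool mm [43.6 -0.9 -2.1]
```

View pics/w12.png

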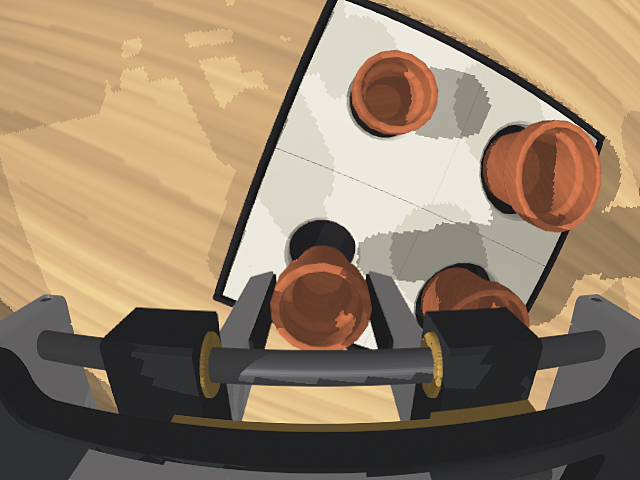

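The last pocket at (321,245) is in line with the held pot. The three placed pots stand at (395,95), (545,175) and (470,300). I lower it.

```bash
python3 -m handwheel '[[[12,-1,-2],0,0.8],[[24,-1,-2],0,0.8],[[34,-1,-2],0,0.8],[[41,-1,-2],0,0.8],[[43,-1,-2],0,0.8]]' ; python3 -m handwheel '[[[0.5,0,0],0,0.8],[[1,0,0],0,0.8],[[1.5,0,0],0,0.8],[[1.5,0,0],0,0.8],[[1.5,0,0],0,0.8]]'
```

```text
time_s: 27.7
ee_pos: [0.45, 0.2479, 0.0459]
eef_rot: [-0.275, 1.556, -2.994]
force: [0.3, 0.6, -0.7]
grip_width: 0.0456
time_s: 28.2
ee_pos: [0.4501, 0.248, 0.0447]
eef_rot: [-0.286, 1.556, -3.005]
force: [0.0, -0.2, -0.3]
grip_width: 0.0459
```

```bash
python3 -m handwheel '[[[0.5,0,0],0,0.8],[[1,0,0],0,0.8],[[1.3,0,0],0,0.8],[[1.3,0,0],0,0.8],[[1.3,0,0],0,0.8]]'; python3 -m handwheel '[[[0,0,0],0,0.8],[[0,0,0],0,0.8],[[0.5,0,0],0,0.8],[[0.5,0,0],0,0.8],[[0.5,0,0],0,0.8]]'
```

```text
time_s: 28.7
ee_pos: [0.4507, 0.2482, 0.0445]
eef_rot: [-0.319, 1.558, -3.038]
force: [-0.5, -1.5, 12.5]
grip_width: 0.0457
time_s: 29.2
ee_pos: [0.4512, 0.2483, 0.0446]
eef_rot: [-0.343, 1.559, -3.062]
force: [-0.3, -1.3, 7.3]
grip_width: 0.046
```

Floor contact at 0.0445. I release, rise, back off and check with both fixed cameras.

```bash
python3 -m handwheel '[[[0,0,0],0,-0.5],[[0,0,0],0,-0.5],[[0,0,0],0,-0.5],[[0,0,0],0,-0.5],[[0,0,0],0,-0.5]]';python3 -m handwheel '[[[-30,0,0],0,-0.5],[[-65,0,0],0,-0.5],[[-105,0,0],0,-0.5],[[-140,0,0],0,-0.5],[[-140,0,0],0,-0.5]]'; python3 -m handwheel '[[[0,45,0],0,-0.5],[[0,90,0],0,-0.5],[[0,135,0],0,-0.5],[[0,180,0],0,-0.5],[[0,225,0],0,-0.5]]';python3 -m handwheel '[[[0,45,0],0,-0.5],[[0,90,0],0,-0.5],[[0,120,0],0,-0.5],[[0,120,0],0,-0.5],[[0,120,0],0,-0.5]]'
python3 - <<'E'
from h import *
ims={}
C={}
for n in("top","scene"):
    ims[n],d=camera(n);C[n]=cloud(n,d)
for k,c0 in dict(L1=(.5605,.1455),L2=(.455,.1412),S1=(.5562,.2515),S2=(.4503,.2475),sl=(.5505,-.380),ss=(.473,-.0715),green=(.624,-.0065)).items():
    for n in C:
        P=C[n].reshape(-1,3);P=P[np.isfinite(P[:,2])]
        Q=P[(np.hypot(*(P[:,:2]-c0).T)<.05)&(P[:,2]>.03)&(P[:,2]<.09)]
        if len(Q)<20: print(k,n,"few");continue
        zt=np.percentile(Q[:,2],95);R=Q[(Q[:,2]>zt-.006)]
        c,r=cv2.minEnclosingCircle(R[:,:2].astype(np.float32).reshape(-1,1,2));A=np.linalg.lstsq(np.c_[R[:,:2]-c,np.ones(len(R))],R[:,2],rcond=None)[0]
        print(k,n,"z",round(zt,4),"c",np.round(c,4),"r",round(r,4),"tilt",np.round(A[:2],3))
a=cv2.resize(ims["top"][195:335,140:280],(400,400),interpolation=2);b=cv2.resize(ims["scene"][120:260,335:475],(400,400),interpolation=2)
cv2.imwrite("pics/f.png",np.hstack([a,b]))
E
```

```text
time_s: 29.7
ee_pos: [0.4511, 0.2483, 0.0445]
eef_rot: [-0.339, 1.559, -3.058]
force: [-0.7, -0.7, 0.1]
grip_width: 0.0701
time_s: 30.2
ee_pos: [0.4543, 0.2491, 0.189]
eef_rot: [-0.815, 1.565, 2.75]
force: [-1.3, -0.5, -1.1]
grip_width: 0.0705
time_s: 30.7
ee_pos: [0.5469, 0.0422, 0.1873]
eef_rot: [-0.764, 1.564, 2.801]
force: [-0.7, 1.0, -0.2]
grip_width: 0.0708
time_s: 31.2
ee_pos: [0.5957, -0.0674, 0.1857]
eef_rot: [-0.75, 1.563, 2.813]
force: [0.0, 0.3, -0.4]
grip_width: 0.0702
L1 top z 0.0711 c [0.5613 0.1455] r 0.0329 tilt [-0.014  0.005]
L1 scene z 0.0703 c [0.5627 0.1464] r 0.0344 tilt [ 0.013 -0.001]
L2 top z 0.0708 c [0.4548 0.1412] r 0.033 tilt [-0.003  0.003]
L2 scene z 0.0709 c [0.4562 0.1404] r 0.0347 tilt [0.001 0.006]
S1 top z 0.0612 c [0.5578 0.2518] r 0.0234 tilt [-0.005 -0.01 ]
S1 scene z 0.0606 c [0.5588 0.2531] r 0.0246 tilt [-0.009  0.005]
S2 top z 0.0613 c [0.4512 0.2476] r 0.0231 tilt [ 0.002 -0.007]
S2 scene z 0.0611 c [0.453  0.2469] r 0.0241 tilt [-0.01  -0.001]
sl top z 0.0661 c [ 0.5485 -0.3805] r 0.0448 tilt [ 0.004 -0.004]
sl scene z 0.0666 c [ 0.5501 -0.3805] r 0.0443 tilt [0.001 0.004]
ss top few
ss scene few
green top few
green scene z 0.0554 c [ 0.6243 -0.0065] r 0.0234 tilt [-0.004  0.018]
```

View pics/f.png

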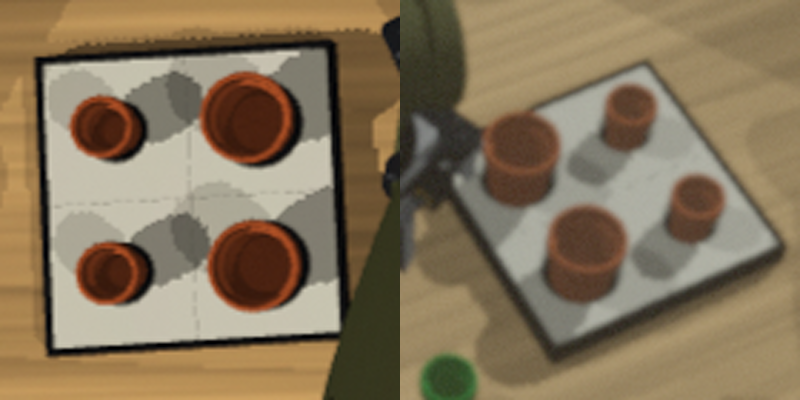

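All four pots stand in their pockets: rims about 5 mm above their bench heights, tilt near zero, centred within 2 mm. The arm hides the small square pot, so I move away and check it before handing in.

```bash
python3 -m handwheel '[[[0,45,0],0,-0.5],[[0,90,0],0,-0.5],[[0,135,0],0,-0.5],[[0,180,0],0,-0.5],[[0,225,0],0,-0.5]]'; python3 -m handwheel '[[[0,0,0],0,-0.5],[[0,0,0],0,-0.5],[[0,0,0],0,-0.5],[[0,0,0],0,-0.5],[[0,0,0],0,-0.5]]'
python3 - <<'E'
from h import *
for n in("top","scene"):
    im,d=camera(n);P=cloud(n,d).reshape(-1,3);P=P[np.isfinite(P[:,2])]
    for k,c0 in dict(ss=(.473,-.0715),green=(.624,-.0065)).items():
        Q=P[(np.hypot(*(P[:,:2]-c0).T)<.05)&(P[:,2]>.03)&(P[:,2]<.09)]
        if len(Q)<20: print(k,n,"few");continue
        zt=np.percentile(Q[:,2],95);print(k,n,round(zt,4),np.round(cv2.minEnclosingCircle(Q[Q[:,2]>zt-.006][:,:2].astype(np.float32).reshape(-1,1,2))[0],4))
hand_in()
E
```

```text
time_s: 31.8
ee_pos: [0.6889, -0.2716, 0.1855]
eef_rot: [-0.778, 1.564, 2.789]
force: [0.7, 0.8, -0.1]
grip_width: 0.0704
time_s: 32.3
ee_pos: [0.6891, -0.2704, 0.1864]
eef_rot: [-0.77, 1.565, 2.798]
force: [-0.1, -0.6, 0.3]
grip_width: 0.0704
ss top 0.057 [ 0.4726 -0.0719]
green top 0.0563 [ 0.6229 -0.0066]
ss scene 0.0568 [ 0.4734 -0.0702]
green scene 0.0567 [ 0.6245 -0.0068]
the job is handed in; nothing more can be done
```

All four round terracotta pots are in the tray, large in the large pockets and small in the small ones. I handed the job in at about 32 s.

- **Placed pots:** both fixed cameras show the rims about 5 mm above their heights on the bench, which matches standing on the pocket floors. The pots are upright to within about 1° and centred to within about 2 to 3 mm. I also felt floor contact of 5 to 13 N for each pot.
- **Pots to leave alone:** the two square pots and the green look-alike are where they started, to within 1 mm, except one reading. The scene camera put the large square pot about 3 mm off in x, while the top camera showed no change.
- **Disagreements:** the two cameras differ by about 1.5 mm in x, inside the stated calibration. The grip on the first large pot read 64 mm instead of 66 mm, with no visible effect.

No check failed.

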